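# Open the beam path at the optical table

### The job

Let the laser beam through: first push the beam block (the solid square plate on a flip mount) lightly over with the fingertips, away from the robot, until it lies flat on the far side of its mount, then press the big round push-button fully down with a fingertip and let it come up again. Touch neither the round mirror, the iris ring with the open hole nor the small push-button, leave the loose things where they are, and grasp nothing.

Things in the scene. Friction and masses are not known exactly. Their poses are not given: they have to be found in the camera images.
- block_mount: Fixed flip mount, bolted to the table: black foot 75 x 42 x 10 mm, post 25 mm in diameter, hinge block, 52 to 60 mm wide at the hinge. Origin: centre of the foot's underside, on the table; its +x axis points away from the robot (the way the hinged part tips over), z is up. The hinge axis runs along its y, 80 mm above the origin. It carries the beam block.
- block_mid (a point): Centre of the beam block's plate: solid black square plate without any hole or glass, 52 mm wide, 54 mm high, 6 mm thick, hinged at its lower edge; this point is 35 mm from the hinge axis, and the plate's free edge is 62 mm from it (about 141 mm above the table when it stands). x is the plate's normal (away from the robot when it stands), y along the hinge, z from hinge to free edge.
- block (a joint): Hinge angle of the beam block, rad. 0: standing, leaning back 0.17 rad towards the robot against its stop. 1.74: tipped over away from the robot and lying flat on its stop, 80 mm above the table. Past the vertical (0.17) it falls on over by its own weight, softly damped (about 1 s). Tipping it takes under 2 N; about 120 g.
- mirror_mount: Fixed flip mount, bolted to the table: black foot 75 x 42 x 10 mm, post 25 mm in diameter, hinge block, 52 to 60 mm wide at the hinge. Origin: centre of the foot's underside, on the table; its +x axis points away from the robot (the way the hinged part tips over), z is up. The hinge axis runs along its y, 80 mm above the origin. It carries the round mirror.
- mirror_mid (a point): Centre of the round mirror: black disc 54 mm in diameter, 8 mm thick, with a glassy face, standing on the same kind of hinge, 35 mm from its axis. Must not be touched.
- mirror (a joint): Hinge angle of the mirror, rad; 0 standing, grows as it tips away from the robot. Must stay at 0.
- iris_mount: Fixed flip mount, bolted to the table: black foot 75 x 42 x 10 mm, post 25 mm in diameter, hinge block, 52 to 60 mm wide at the hinge. Origin: centre of the foot's underside, on the table; its +x axis points away from the robot (the way the hinged part tips over), z is up. The hinge axis runs along its y, 80 mm above the origin. It carries the iris ring.
- iris_mid (a point): Centre of the iris: black ring 54 mm in outer diameter with an open round hole of 26 mm, 8 mm thick, on the same kind of hinge, 35 mm from its axis. Must not be touched.
- iris (a joint): Hinge angle of the iris, rad; 0 standing, grows as it tips away from the robot. Must stay at 0.
- big_top (a point): Centre of the top face of the big round push-button, 36 mm in diameter, which points straight up. It stands in the middle of a fixed grey box 76 x 76 x 45 mm; this point is 67 mm above the table.
- big (a joint): Travel of the big button, m: 0 up, 0.006 fully down (spring, 5 N at full travel, comes up by itself).
- small_top (a point): Centre of the top face of the small round push-button, 18 mm in diameter, on a grey box of its own, of the same size. This point is 67 mm above the table. Must not be touched.
- small (a joint): Travel of the small button, m: 0 up, 0.006 fully down. Must stay up.
- post_center (a point): Centre of a loose polished steel post, standing upright, 25 mm in diameter, 75 mm high.
- tube: Loose black lens tube, standing, 31 mm outer diameter, 25 mm inner, 30 mm high; origin at the centre of its underside.
- driver: Loose screwdriver lying on the table, 200 mm long, black handle 26 mm thick; its x axis runs from handle to tip, origin on the table under its middle.
Mind the look-alikes: they are no part of the job. There is more than one size of the tube; the one meant has the size given above.

How it is judged:
On the way, in this order (a step that is already met when the one before it is completed fails the run):
1. the beam block lies flat on the far side of its mount (value of joint block above 1.6 rad), for 0.2 s.
2. the big button is pressed fully down (value of joint big above 0.0048 m), for 0.02 s.
At the end, for the whole second after the job is handed in: Beam block flat beyond its mount (hinge over 1.6 of 1.74 rad) and still; big button was pressed (4.8 of 6 mm or more) and is up again (within 1 mm); small button up; mirror and iris standing (within 0.05 rad); post, tube and screwdriver at rest within 10 mm of their starts (value of joint block above 1.6 rad and value of joint each of big, small below 0.001 m and value of joint each of mirror, iris below 0.05 rad and velocity of joint block below 0.05 rad/s and distance of each of post_center, tube, driver from where it was at the start of the episode below 0.01 m and linear speed of each of post, tube, driver below 0.02 m/s); the robot touches nothing.
It fails at once if the beam block is pushed hard or squeezed (over 15 N), or the big button pushed with more than 30 N (contact force between any of the fingers, the arm and block above 15 N or contact force between any of the fingers, the arm and big above 30 N).
It fails at once if the big button is pressed (over 3 mm) before the beam block is down (value of joint big above 0.003 m and value of joint block below 1.5 rad).
It fails at once if the round mirror, the iris or the small button is touched (contact force between any of the fingers, the arm and mirror above 0.5 N or contact force between any of the fingers, the arm and iris above 0.5 N or value of joint small above 0.0015 m or contact force between any of the fingers, the arm and small above 0.5 N).
It fails at once if the beam block is taken between the fingers instead of pushed (contact force between the fingers and block above 0.3 N and x of the grasp point in the frame of block_mid between -0.006 and 0.006 m and y of the grasp point in the frame of block_mid between -0.03 and 0.03 m and z of the grasp point in the frame of block_mid between -0.03 and 0.04 m).
It fails at once if a loose thing is moved over 10 mm, lifted or tipped (distance of any of post_center, tube, driver from where it was at the start of the episode above 0.01 m).
It also fails if it takes over 48 s, if anything falls off the work surface, if the arm or the gripper's body presses on something with over 40 N, if the wrist force passes 120 N, or if a joint passes its speed limit or range.

### The arm

A 7-joint arm with a two-finger parallel gripper is mounted at the origin on the work surface. World frame = base frame: x ahead of the robot, y to its left, z up, the work surface at z = 0. Lengths are in m, angles in rad, forces in N, time in s.
With the tool pointing down it reaches from about 0.425 to 0.875 m from the base axis. Payload 4.7 kg.
Tool frame: the origin (TCP) lies on the centre line of the jaws, within the pads' length; the fingertips stand 14 mm ahead of it and the grasp point (between the pads) lies 5 mm behind it; z points along the fingers, y is the line along which they close (so a half turn about z gives the same grasp; the last joint's range is limited). The gripper opens to 85 mm and grips with 20 to 120 N. Pads are 22 mm wide; open, the fingers measure 114 mm over their backs; the gripper's body (76 mm by 85 mm) begins 54 mm behind the grasp point. The pads swing forward as they close: fully open they stand 13 mm farther back than shut.
Start: joints at [-1.199, 0.321, -0.07, 1.45, 0.023, 1.371, -0.057], TCP at [0.228, 0.609, 0.245] pointing down, gripper open.
Joint ranges: [-2.86, 2.86], [-0.3, 2.09], [-1.38, 1.24], [0.06, 2.45], [-1.56, 4.7], [0.09, 2.05], [-2.69, 2.69]. Speed limits (rad/s): [2.57, 2.57, 3.14, 3.14, 3.14, 3.14, 3.14].

### API

Orientations are given as a unit quaternion [x, y, z, w].
In Python, from rig import arm gives the robot as it stands.
- The arm moves only by the tool play_rows, never from a script. Its argument "increments" is a list of rows, each an object of numbers: "wx", "wy", "wz": the turn, a rotation vector about the tool's x, y, z each as a share of 0.5 rad, from -1 to 1; "tx", "ty", "tz": the shift along the tool's x, y, z each as a share of 20 cm, from -1 to 1; "grip": the closure, from 0 (fully open) to 1 (shut). A call has 1 to 8 rows; each row is the pose to reach, as a shift and turn from the pose commanded when the call began, along the tool's axes at that moment; what a row does not reach only later rows make up. A row lasts 1/10 s, in which the tool goes at most 50 mm and 8.59 degrees, less where a joint would pass 70% of its speed; a pose out of reach is approached as far as the arm can. A call with a number of a shift or a turn outside -1 to 1 is refused whole. A call with a gripper value outside its range is refused whole. The fingers move at their own pace and stop on an object; "grip_force" is the grip in N (left out, the last holds). Time passes only in rows, so rows that repeat a pose let the fingers close. It gives the time, the measured TCP pose, the force, the opening and the grip force at its end, in the units of the state.
- arm.get_state(): the state, without advancing time (a new reading comes with each control period).
- arm.get_image(name): name is "scene" or "top" or "wrist"; returns the picture (384x512x3 uint8, red, green, blue); there is no depth.
- arm.camera_params(name): a dict with "fov_y" (degrees; the focal length in pixels is half the picture's height over the tangent of half this angle, whatever the lens; pixels are square), "cx", "cy" (the principal point, pixels), "R" (3x3) and "t" (3): a world point X has camera coordinates R X + t. Camera axes: x right, y down, z forward; pixel columns grow to the right and rows downward; lengths in m; the calibration is good to about 2 mm. A picture is of the moment at which its call begins: read the wrist's pose just before it. camera_params takes no time and is no camera call; for the wrist camera it gives the pose at the moment of the call.
- arm.close_job(): hands the job in; it is judged then, once.
The state is a dict: "time": time; "joint_pos": joint angles; "joint_vel": joint speeds; "joint_efforts": joint torques, N m; "ee_pos": TCP position; "ee_rot": TCP orientation; "ft_force": force on the tool from outside, world axes, zero at the start; "wrist_torque": the same for the moment, N m; "opening": finger opening in m; "grip_force": force on a finger pad.
Only numpy, scipy, OpenCV 4.12 (cv2) and the standard library are available. Lean on these libraries where they do the work, as an engineer would, in place of code of your own. Each camera call takes 0.05 s, during which the arm holds its last target. There are 200 camera calls.

## Working session

There is one attempt and no reset: what is moved stays moved. The work goes in short steps, Python scripts to look and compute and a tool call to move; the robot and the scene stay as the last step left them, time stands still between calls to the robot, and variables do not carry over. Pictures are saved under pics/ and viewed, at most 10 in all, crops included, and the job is handed in when it is done.

Besides the shell and the picture viewer there is one more tool, called after "Emit:" in YAML: its name, and indented under it one key for each argument. play_rows: Moves the arm, as the interface text tells. Shift numbers are shares of 20 cm and turn numbers shares of 0.5 rad, none past 1 either way. Its arguments: {"type":"object","properties":{"increments":{"type":"array"},"grip_force":{"type":"number"}},"required":["increments"]}

```bash
mkdir -p pics; python3 - <<'E'
from rig import arm
import cv2,numpy as np,json
s=arm.get_state();print(s['time'],s['ee_pos'],s['ee_rot'],s['opening'])
for n in("scene","top"):
    im=arm.get_image(n);cv2.imwrite(f"pics/{n}0.png",im[:,:,::-1])
    p=arm.camera_params(n);print(n,p)
E
```

```text
0.0 [0.22753861 0.60832556 0.24424641] [ 1.77942624e-01  9.84040413e-01 -9.34928601e-04 -1.15361094e-04] 0.0852752048794734
scene {'fov_y': 57.568412685255836, 'cx': 252.83342757418347, 'cy': 191.56782470441516, 'R': array([[ 0.78774264,  0.61597767,  0.00574841],
       [ 0.47693056, -0.60396314, -0.6385654 ],
       [-0.3898702 ,  0.50576678, -0.76954609]]), 't': array([-0.48128727, -0.14678869,  0.90900609])}
top {'fov_y': 42.45437563627967, 'cx': 248.389064849392, 'cy': 202.8855445312576, 'R': array([[-0.02138523, -0.99976851, -0.00236762],
       [-0.98747713,  0.02149244, -0.15629135],
       [ 0.15630606, -0.00100436, -0.98770816]]), 't': array([0.07611788, 0.55882517, 1.09528103])}
```

View pics/scene0.png

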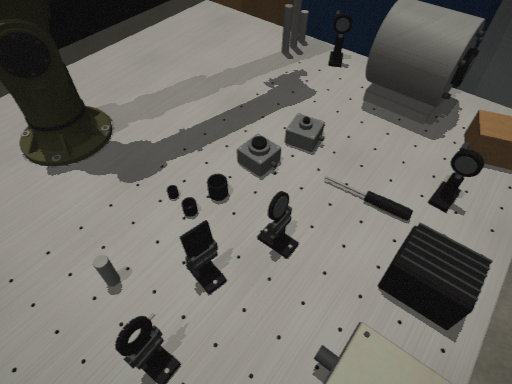

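View pics/top0.png

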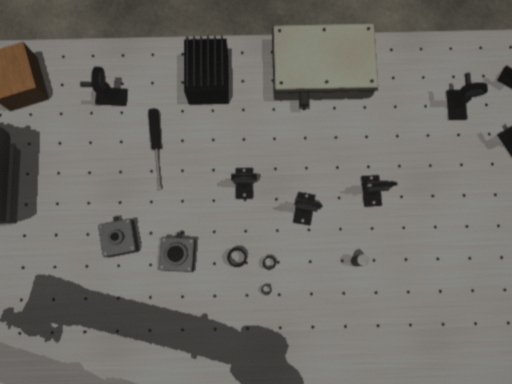

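The scene view shows the solid plate (block) near (198,240), the mirror near (280,206), the iris near (136,335), and the big button near (259,145). In the top view these are at (305,205), (244,180), (378,188) and (176,253). Next I'll enlarge the crops.

```bash
cat > h.py <<'E'
import numpy as np,cv2
from rig import arm
def cam(n):
    p=arm.camera_params(n);f=192/np.tan(np.radians(p['fov_y']/2));return f,p['cx'],p['cy'],np.array(p['R']),np.array(p['t'])
def ray(c,u,v):
    f,cx,cy,R,t=c;d=R.T@np.array([(u-cx)/f,(v-cy)/f,1]);return -R.T@t,d
def onz(c,u,v,z):
    o,d=ray(c,u,v);return o+d*(z-o[2])/d[2]
def proj(c,X):
    f,cx,cy,R,t=c;q=R@np.array(X)+t;return np.array([f*q[0]/q[2]+cx,f*q[1]/q[2]+cy])
def tri(c1,p1,c2,p2):
    a,d=ray(c1,*p1);b,e=ray(c2,*p2);d/=np.linalg.norm(d);e/=np.linalg.norm(e)
    s=np.linalg.lstsq(np.c_[d,-e],b-a,rcond=None)[0];P=a+s[0]*d;Q=b+s[1]*e
    return (P+Q)/2,np.linalg.norm(P-Q)
E
python3 - <<'E'
import cv2,numpy as np
s=cv2.imread('pics/scene0.png');t=cv2.imread('pics/top0.png')
def g(i,x,y,w,h,k): 
    c=i[y:y+h,x:x+w];c=cv2.resize(c,None,fx=k,fy=k,interpolation=cv2.INTER_CUBIC);return np.clip((c/255.)**.5*255,0,255).astype('uint8')
a=np.hstack([g(s,170,210,66,100,6),g(t,280,180,66,100,6)[:600]])
cv2.imwrite('pics/c1.png',a)
# also button crops
from h import *
cs,ct=cam('scene'),cam('top')
hsv=lambda i:cv2.cvtColor(i,cv2.COLOR_BGR2GRAY)
for n,i,c,(x,y,w,h) in(('s',s,cs,(235,125,50,50)),('t',t,ct,(155,233,45,42))):
    m=(hsv(i)[y:y+h,x:x+w]<35).astype('uint8')
    k,l,st,ce=cv2.connectedComponentsWithStats(m)
    for j in range(1,k):
        if st[j,4]>25:
            u,v=ce[j]+[x,y];print(n,st[j],u,v,onz(c,u,v,.067))
E
```

```text
s [ 17  12  15  12 148] 258.8243243243243 142.5472972972973 [0.45045099 0.22682244 0.067     ]
t [ 13  14  15  14 165] 175.07878787878786 253.22424242424242 [0.44698992 0.22940594 0.067     ]
```

View pics/c1.png

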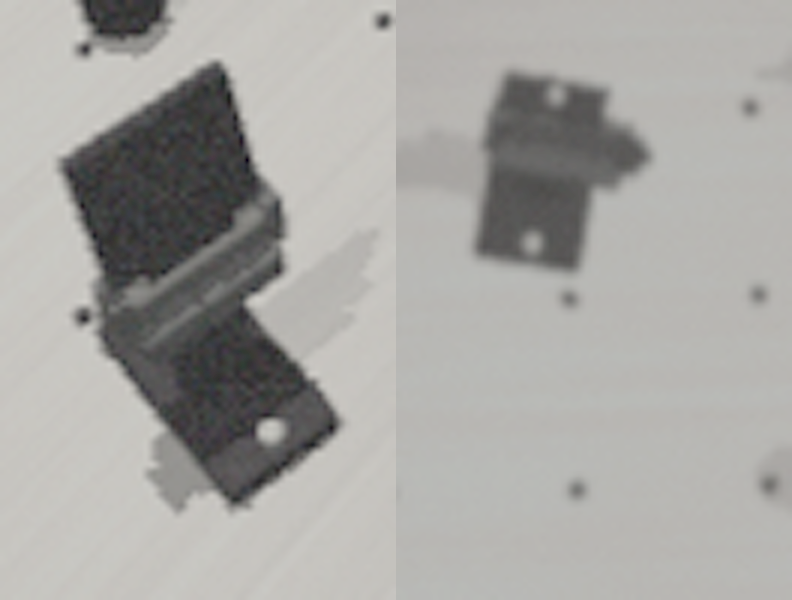

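The left crop (scene) shows the plate's top corners at scene (180.8,236.7) and (206.7,220.5). The right crop (top) shows the foot corners at about (298.3,192), (315.3,195), (293.2,222.5) and (310.3,225).

```bash
python3 - <<'E'
from h import *
np.set_printoptions(precision=4,suppress=True)
cs,ct=cam('scene'),cam('top')
F=[onz(ct,u,v,.01) for u,v in((298.3,192),(315.3,195),(293.2,222.5),(310.3,225))]
m=np.mean(F,0);ax=(F[0]+F[1]-F[2]-F[3])/2;print('foot',m,ax,np.linalg.norm(ax),np.degrees(np.arctan2(ax[1],ax[0])))
P=[onz(cs,180.8,236.7,.141),onz(cs,206.7,220.5,.141)];print(P,np.mean(P,0),np.linalg.norm(P[0]-P[1]))
d=P[1]-P[0];print('yaw',np.degrees(np.arctan2(d[1],d[0]))-90)
# neighbours: mirror disc, iris disc centre at z~.115; small btn, post
print('mirror',onz(cs,280,206,.115),'iris',onz(cs,135,335,.115),'small',onz(cs,306,120,.067))
print('post top',onz(cs,103,260,.075), 'post t',onz(ct,358,259,.075))
print('sc proj',proj(ct,[0.58,-.04,.141]))
w=cam('wrist');s=arm.get_state()
from scipy.spatial.transform import Rotation as Ro
print(Ro.from_quat(s['ee_rot']).as_matrix())
E
```

```text
foot [ 0.5493 -0.0681  0.01  ] [ 0.0721 -0.0148  0.    ] 0.07363590942255051 -11.584725255029607
[array([ 0.5347, -0.0871,  0.141 ]), array([ 0.5455, -0.0393,  0.141 ])] [ 0.5401 -0.0632  0.141 ] 0.049046923242816474
yaw -12.71412774843175
mirror [0.6118 0.0761 0.115 ] iris [ 0.584 -0.228  0.115] small [0.4914 0.362  0.067 ]
post top [ 0.4263 -0.1785  0.075 ] post t [ 0.4252 -0.1744  0.075 ]
sc proj [297.2062 185.5028]
[[-0.9367  0.3502 -0.0005]
 [ 0.3502  0.9367 -0.0017]
 [-0.0001 -0.0017 -1.    ]]
```

Emit:
play_rows:
  increments:
    - {"tx": -0.2, "ty": -0.19, "tz": 0, "wz": -0.1, "grip": 1}
    - {"tx": -0.4, "ty": -0.38, "tz": 0, "wz": -0.2, "grip": 1}
    - {"tx": -0.6, "ty": -0.57, "tz": 0, "wz": -0.3, "grip": 1}
    - {"tx": -0.75, "ty": -0.7, "tz": 0, "wz": -0.3, "grip": 1}
    - {"tx": -0.82, "ty": -0.76, "tz": 0, "wz": -0.3, "grip": 1}
    - {"tx": -0.82, "ty": -0.76, "tz": 0, "wz": -0.3, "grip": 1}
  grip_force: 20

```text
$.increments[0]: bad value
```

```bash
cat >> h.py <<'E'
from scipy.spatial.transform import Rotation as Ro
def go(*P):
    s=arm.get_state();R=Ro.from_quat(s['ee_rot']).as_matrix();print(s['time'],s['ee_pos'],s['opening'],np.degrees(np.arctan2(R[1,0],R[0,0])),R[:,2],s['ft_force'])
    for p in P: print(p,R.T@(np.array(p)-s['ee_pos'])/.2)
E
python3 -c "
from h import *
go([.42,.24,.245])"
```

```text
0.1 [0.2275026  0.60840197 0.24430856] 0.08534983967487317 159.5033027692478 [-5.08919456e-04 -1.66732026e-03 -9.99998481e-01] [-0.27954905 -0.04673684  0.47661153]
[0.42, 0.24, 0.245] [-1.54654059e+00 -1.38838214e+00 -8.75793354e-04]
```

Emit:
play_rows:
  increments:
    - {"wx": 0, "wy": 0, "wz": -0.1, "tx": -0.2, "ty": -0.19, "tz": 0, "grip": 1}
    - {"wx": 0, "wy": 0, "wz": -0.2, "tx": -0.4, "ty": -0.38, "tz": 0, "grip": 1}
    - {"wx": 0, "wy": 0, "wz": -0.3, "tx": -0.6, "ty": -0.57, "tz": 0, "grip": 1}
    - {"wx": 0, "wy": 0, "wz": -0.3, "tx": -0.75, "ty": -0.7, "tz": 0, "grip": 1}
    - {"wx": 0, "wy": 0, "wz": -0.3, "tx": -0.82, "ty": -0.76, "tz": 0, "grip": 1}
    - {"wx": 0, "wy": 0, "wz": -0.3, "tx": -0.82, "ty": -0.76, "tz": 0, "grip": 1}
  grip_force: 20

```text
time: 0.7
ee_pos: [0.331, 0.4049, 0.2454]
ee_rot: [0.107, 0.994, -0.001, 0.001]
ft_force: [0.3, 0.1, 0.1]
opening: 0.0
grip_force: 0.0
```

```bash
python3 -c "
from h import *
go([.41,.24,.245])"
```

```text
0.7 [0.33103516 0.40485785 0.24537358] 1.12235954822693e-05 167.66580800663925 [ 9.77866614e-04 -1.27437340e-03 -9.99998710e-01] [0.28072924 0.05801422 0.11762852]
[0.41, 0.24, 0.245] [-0.56178751 -0.72092045  0.00330443]
```

Emit:
play_rows:
  increments:
    - {"wx": 0, "wy": 0, "wz": 0, "tx": -0.15, "ty": -0.2, "tz": 0, "grip": 1}
    - {"wx": 0, "wy": 0, "wz": 0, "tx": -0.3, "ty": -0.4, "tz": 0, "grip": 1}
    - {"wx": 0, "wy": 0, "wz": 0, "tx": -0.45, "ty": -0.6, "tz": 0, "grip": 1}
    - {"wx": 0, "wy": 0, "wz": 0, "tx": -0.52, "ty": -0.8, "tz": 0, "grip": 1}
    - {"wx": 0, "wy": 0, "wz": 0, "tx": -0.56, "ty": -0.95, "tz": 0, "grip": 1}
    - {"wx": 0, "wy": 0, "wz": 0, "tx": -0.56, "ty": -0.95, "tz": 0, "grip": 1}

```text
time: 1.3
ee_pos: [0.3991, 0.1965, 0.2453]
ee_rot: [0.107, 0.994, -0.0, -0.0]
ft_force: [-0.2, 0.5, -1.0]
opening: -0.0002
grip_force: 0.0
```

```bash
python3 -c "
from h import *
go([.45,.08,.245],[.476,-.052,.245])"
```

```text
1.3 [0.39909055 0.19645796 0.24530602] -0.00024456205314978723 167.76053873701375 [-9.36436796e-05 -5.38812361e-04 -9.99999850e-01] [-0.23927122  0.45682385 -1.00915131]
[0.45, 0.08, 0.245] [-0.37220562 -0.51509003  0.00182   ]
[0.476, -0.052, 0.245] [-0.63916936 -1.13252848  0.00216344]
```

Emit:
play_rows:
  increments:
    - {"wx": 0, "wy": 0, "wz": 0, "tx": -0.15, "ty": -0.2, "tz": 0, "grip": 1}
    - {"wx": 0, "wy": 0, "wz": 0, "tx": -0.3, "ty": -0.4, "tz": 0, "grip": 1}
    - {"wx": 0, "wy": 0, "wz": 0, "tx": -0.45, "ty": -0.6, "tz": 0, "grip": 1}
    - {"wx": 0, "wy": 0, "wz": 0, "tx": -0.55, "ty": -0.8, "tz": 0, "grip": 1}
    - {"wx": 0, "wy": 0, "wz": 0, "tx": -0.6, "ty": -0.95, "tz": 0, "grip": 1}
    - {"wx": 0, "wy": 0, "wz": 0, "tx": -0.62, "ty": -1, "tz": 0, "grip": 1}
    - {"wx": 0, "wy": 0, "wz": 0, "tx": -0.62, "ty": -1, "tz": 0, "grip": 1}

```text
time: 2.0
ee_pos: [0.4789, -0.0211, 0.2452]
ee_rot: [0.104, 0.995, 0.0, -0.0]
ft_force: [0.2, 0.6, -0.0]
opening: 0.0001
grip_force: 0.0
```

```bash
python3 -c "
from h import *
go([.476,-.052,.139])
im=arm.get_image('wrist');im2=arm.get_image('scene')
cv2.imwrite('pics/w1.png',np.vstack([im,])[:,:,::-1]);cv2.imwrite('pics/s1.png',im2[:,:,::-1])"
```

```text
2.0 [ 0.4788803  -0.02109073  0.24522295] 6.725278151457357e-05 168.0272903701028 [-8.71299266e-06  1.62223384e-04 -9.99999987e-01] [ 0.23888271  0.56986856 -0.02642777]
[0.476, -0.052, 0.139] [-0.01799416 -0.15425527  0.53108977]
```

View pics/s1.png

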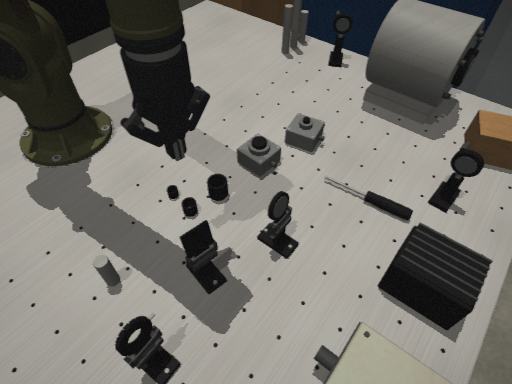

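View pics/w1.png

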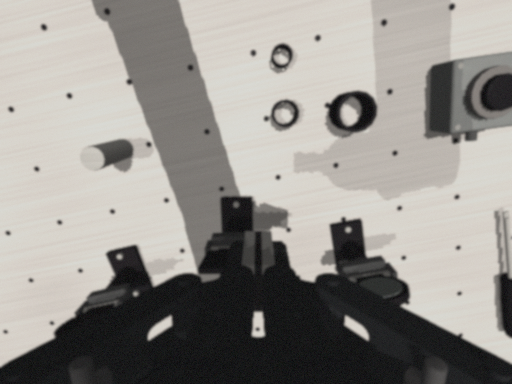

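The scene view shows the closed fingertips at (178,155), short of the plate at (198,240), with a clear lane between. The wrist view agrees: the block is straight ahead at (236,220), with the iris and mirror off to the sides.

Emit:
play_rows:
  increments:
    - {"wx": 0, "wy": 0, "wz": 0, "tx": -0.02, "ty": -0.15, "tz": 0.15, "grip": 1}
    - {"wx": 0, "wy": 0, "wz": 0, "tx": -0.02, "ty": -0.15, "tz": 0.3, "grip": 1}
    - {"wx": 0, "wy": 0, "wz": 0, "tx": -0.02, "ty": -0.15, "tz": 0.43, "grip": 1}
    - {"wx": 0, "wy": 0, "wz": 0, "tx": -0.02, "ty": -0.15, "tz": 0.5, "grip": 1}
    - {"wx": 0, "wy": 0, "wz": 0, "tx": -0.02, "ty": -0.15, "tz": 0.53, "grip": 1}
    - {"wx": 0, "wy": 0, "wz": 0, "tx": -0.02, "ty": -0.15, "tz": 0.53, "grip": 1}

```text
time: 2.7
ee_pos: [0.4759, -0.0496, 0.1387]
ee_rot: [0.102, 0.995, -0.0, -0.001]
ft_force: [-0.1, 0.5, -0.2]
opening: -0.0
grip_force: 0.0
```

```bash
python3 -c "
from h import *
go([.549,-.068,.139])
im2=arm.get_image('scene')
cv2.imwrite('pics/s2.png',cv2.resize(im2[120:310,120:320,::-1],None,fx=3,fy=3))"
```

```text
2.7 [ 0.47591415 -0.04962685  0.13872018] -1.857985321253167e-05 168.26198933521394 [-1.48082110e-03  8.93749143e-05 -9.99998900e-01] [-0.07888913  0.49198968 -0.24257869]
[0.549, -0.068, 0.139] [-0.37647384 -0.0156033  -0.00194843]
```

View pics/s2.png

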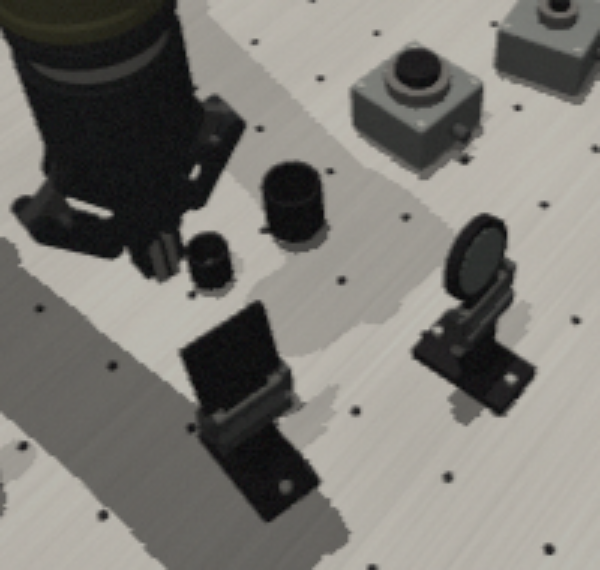

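Emit:
play_rows:
  increments:
    - {"wx": 0, "wy": 0, "wz": 0, "tx": -0.1, "ty": -0.01, "tz": 0, "grip": 1}
    - {"wx": 0, "wy": 0, "wz": 0, "tx": -0.18, "ty": -0.01, "tz": 0, "grip": 1}
    - {"wx": 0, "wy": 0, "wz": 0, "tx": -0.2, "ty": -0.01, "tz": 0, "grip": 1}
    - {"wx": 0, "wy": 0, "wz": 0, "tx": -0.215, "ty": -0.01, "tz": 0, "grip": 1}
    - {"wx": 0, "wy": 0, "wz": 0, "tx": -0.23, "ty": -0.01, "tz": 0, "grip": 1}
    - {"wx": 0, "wy": 0, "wz": 0, "tx": -0.245, "ty": -0.01, "tz": 0, "grip": 1}
    - {"wx": 0, "wy": 0, "wz": 0, "tx": -0.26, "ty": -0.01, "tz": 0, "grip": 1}
    - {"wx": 0, "wy": 0, "wz": 0, "tx": -0.275, "ty": -0.01, "tz": 0, "grip": 1}

```text
time: 3.55
ee_pos: [0.5296, -0.0646, 0.1394]
ee_rot: [0.104, 0.995, 0.0, -0.0]
ft_force: [-0.3, -0.6, -0.4]
opening: 0.0002
grip_force: 0.1
```

Emit:
play_rows:
  increments:
    - {"wx": 0, "wy": 0, "wz": 0, "tx": -0.015, "ty": 0, "tz": 0, "grip": 1}
    - {"wx": 0, "wy": 0, "wz": 0, "tx": -0.03, "ty": 0, "tz": 0, "grip": 1}
    - {"wx": 0, "wy": 0, "wz": 0, "tx": -0.045, "ty": 0, "tz": 0, "grip": 1}
    - {"wx": 0, "wy": 0, "wz": 0, "tx": -0.06, "ty": 0, "tz": 0, "grip": 1}
    - {"wx": 0, "wy": 0, "wz": 0, "tx": -0.075, "ty": 0, "tz": 0, "grip": 1}
    - {"wx": 0, "wy": 0, "wz": 0, "tx": -0.085, "ty": 0, "tz": 0, "grip": 1}
    - {"wx": 0, "wy": 0, "wz": 0, "tx": -0.085, "ty": 0, "tz": 0, "grip": 1}

```text
time: 4.25
ee_pos: [0.5466, -0.0684, 0.1393]
ee_rot: [0.104, 0.995, -0.0, 0.0]
ft_force: [-0.1, 0.8, -0.1]
opening: -0.0003
grip_force: 0.0
```

```bash
python3 -c "
from h import *
go([.549,-.068,.139])
im2=arm.get_image('scene')
cv2.imwrite('pics/s3.png',cv2.resize(im2[120:310,120:320,::-1],None,fx=3,fy=3))"
```

```text
4.25 [ 0.54658079 -0.06835595  0.13931488] -0.00028036136131480297 168.0917718463292 [ 1.81202726e-04 -2.13029665e-04 -9.99999961e-01] [-0.08424914  0.7609538  -0.12140785]
[0.549, -0.068, 0.139] [-0.01146813  0.00423766  0.00157622]
```

View pics/s3.png

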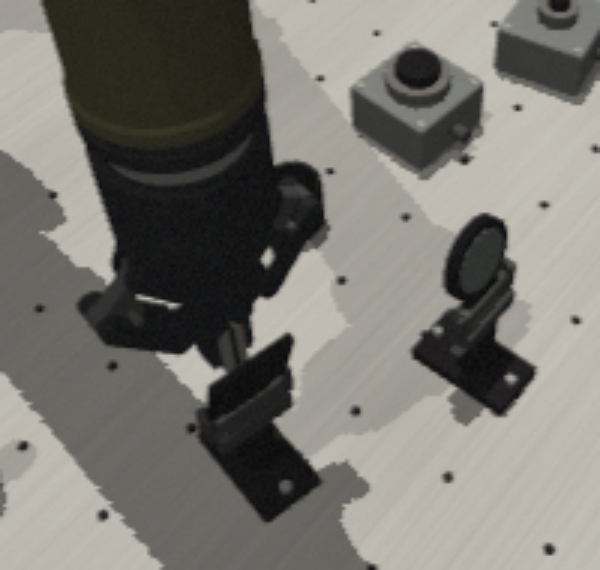

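The plate is past vertical, with its top edge around (205..290, 340..385) in the crop. I'll back off and let it fall.

Emit:
play_rows:
  increments:
    - {"wx": 0, "wy": 0, "wz": 0, "tx": 0, "ty": 0, "tz": 0, "grip": 1}
    - {"wx": 0, "wy": 0, "wz": 0, "tx": 0.05, "ty": 0, "tz": 0, "grip": 1}
    - {"wx": 0, "wy": 0, "wz": 0, "tx": 0.15, "ty": 0, "tz": 0, "grip": 1}
    - {"wx": 0, "wy": 0, "wz": 0, "tx": 0.25, "ty": 0, "tz": -0.15, "grip": 1}
    - {"wx": 0, "wy": 0, "wz": 0, "tx": 0.3, "ty": 0, "tz": -0.3, "grip": 1}
    - {"wx": 0, "wy": 0, "wz": 0, "tx": 0.3, "ty": 0.2, "tz": -0.3, "grip": 1}
    - {"wx": 0, "wy": 0, "wz": 0, "tx": 0.3, "ty": 0.4, "tz": -0.3, "grip": 1}
    - {"wx": 0, "wy": 0, "wz": 0, "tx": 0.3, "ty": 0.5, "tz": -0.3, "grip": 1}

```text
time: 5.1
ee_pos: [0.5077, 0.046, 0.1998]
ee_rot: [0.102, 0.995, 0.001, 0.0]
ft_force: [-0.4, 0.4, 0.5]
opening: -0.0001
grip_force: 0.0
```

```bash
python3 -c "
from h import *
go([.449,.228,.2])
im2=arm.get_image('scene')
cv2.imwrite('pics/s4.png',cv2.resize(im2[120:310,120:320,::-1],None,fx=3,fy=3))"
```

```text
5.1 [0.50769968 0.04596999 0.19977955] -0.000133061636105381 168.32125497668335 [ 8.05577502e-04  2.25255865e-03 -9.99997139e-01] [-0.37081104  0.43733565  0.50402731]
[0.449, 0.228, 0.2] [4.71658249e-01 8.31897637e-01 7.11486807e-04]
```

View pics/s4.png

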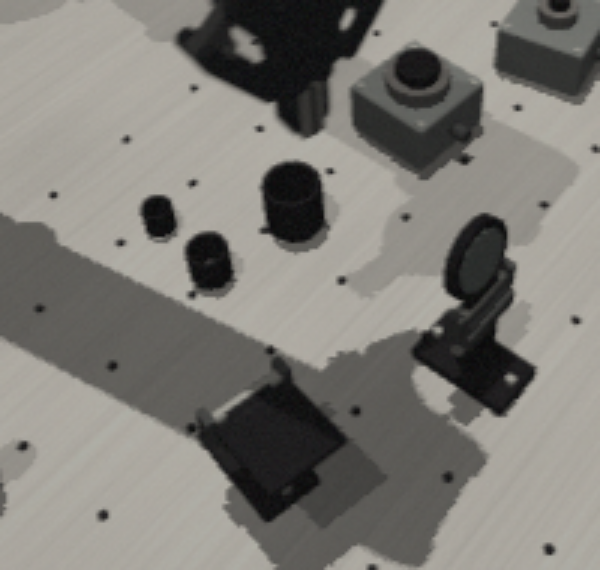

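The plate lies flat on the far side (270,440). I'll go above the big button.

Emit:
play_rows:
  increments:
    - {"wx": 0, "wy": 0, "wz": 0, "tx": 0.12, "ty": 0.2, "tz": 0, "grip": 1}
    - {"wx": 0, "wy": 0, "wz": 0, "tx": 0.24, "ty": 0.4, "tz": 0, "grip": 1}
    - {"wx": 0, "wy": 0, "wz": 0, "tx": 0.36, "ty": 0.6, "tz": 0, "grip": 1}
    - {"wx": 0, "wy": 0, "wz": 0, "tx": 0.45, "ty": 0.76, "tz": 0, "grip": 1}
    - {"wx": 0, "wy": 0, "wz": 0, "tx": 0.47, "ty": 0.83, "tz": 0, "grip": 1}
    - {"wx": 0, "wy": 0, "wz": 0, "tx": 0.47, "ty": 0.83, "tz": 0.2, "grip": 1}
    - {"wx": 0, "wy": 0, "wz": 0, "tx": 0.47, "ty": 0.83, "tz": 0.35, "grip": 1}
    - {"wx": 0, "wy": 0, "wz": 0, "tx": 0.47, "ty": 0.83, "tz": 0.45, "grip": 1}

```text
time: 5.95
ee_pos: [0.4494, 0.2221, 0.1072]
ee_rot: [0.104, 0.995, -0.001, -0.001]
ft_force: [0.2, 0.3, 0.8]
opening: 0.0002
grip_force: 0.0
```

```bash
python3 -c "
from h import *
go([.449,.228,.081],[.449,.228,.075])
im2=arm.get_image('scene')
cv2.imwrite('pics/s5.png',cv2.resize(im2[90:240,170:370,::-1],None,fx=4,fy=4))"
```

```text
5.95 [0.44940929 0.22209201 0.10723098] 0.00023899165330358227 168.05416704466379 [-0.00186903 -0.00211051 -0.99999603] [0.21387995 0.34698481 0.78444166]
[0.449, 0.228, 0.081] [0.007934   0.02879812 0.13109585]
[0.449, 0.228, 0.075] [0.00789225 0.02887167 0.16109573]
```

View pics/s5.png

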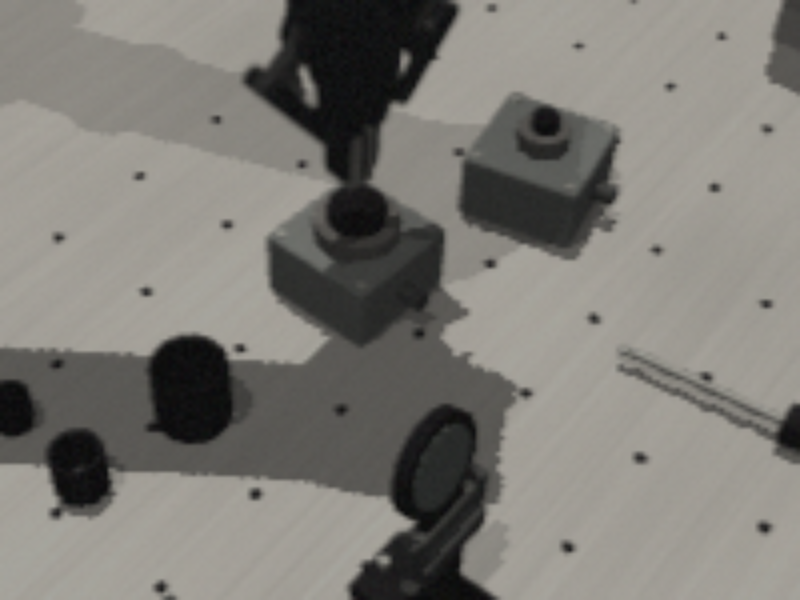

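The fingertips are right above the button cap (358,208 in the crop). I'll press slowly.

Emit:
play_rows:
  increments:
    - {"wx": 0, "wy": 0, "wz": 0, "tx": 0.01, "ty": 0.025, "tz": 0.06, "grip": 1}
    - {"wx": 0, "wy": 0, "wz": 0, "tx": 0.01, "ty": 0.025, "tz": 0.1, "grip": 1}
    - {"wx": 0, "wy": 0, "wz": 0, "tx": 0.01, "ty": 0.025, "tz": 0.12, "grip": 1}
    - {"wx": 0, "wy": 0, "wz": 0, "tx": 0.01, "ty": 0.025, "tz": 0.13, "grip": 1}
    - {"wx": 0, "wy": 0, "wz": 0, "tx": 0.01, "ty": 0.025, "tz": 0.14, "grip": 1}
    - {"wx": 0, "wy": 0, "wz": 0, "tx": 0.01, "ty": 0.025, "tz": 0.15, "grip": 1}
    - {"wx": 0, "wy": 0, "wz": 0, "tx": 0.01, "ty": 0.025, "tz": 0.15, "grip": 1}

```text
time: 6.7
ee_pos: [0.45, 0.2293, 0.0798]
ee_rot: [0.104, 0.995, 0.0, 0.0]
ft_force: [-0.2, 0.7, 2.8]
opening: 0.0002
grip_force: 1.0
```

Emit:
play_rows:
  increments:
    - {"wx": 0, "wy": 0, "wz": 0, "tx": 0, "ty": 0, "tz": 0.008, "grip": 1}
    - {"wx": 0, "wy": 0, "wz": 0, "tx": 0, "ty": 0, "tz": 0.016, "grip": 1}
    - {"wx": 0, "wy": 0, "wz": 0, "tx": 0, "ty": 0, "tz": 0.02, "grip": 1}
    - {"wx": 0, "wy": 0, "wz": 0, "tx": 0, "ty": 0, "tz": 0.02, "grip": 1}

```text
time: 7.1
ee_pos: [0.45, 0.2293, 0.0757]
ee_rot: [0.104, 0.995, 0.0, 0.0]
ft_force: [0.7, -1.5, 4.1]
opening: -0.0004
grip_force: 2.2
```

Emit:
play_rows:
  increments:
    - {"wx": 0, "wy": 0, "wz": 0, "tx": 0, "ty": 0, "tz": 0.005, "grip": 1}
    - {"wx": 0, "wy": 0, "wz": 0, "tx": 0, "ty": 0, "tz": 0.01, "grip": 1}
    - {"wx": 0, "wy": 0, "wz": 0, "tx": 0, "ty": 0, "tz": 0.01, "grip": 1}

```text
time: 7.4
ee_pos: [0.4501, 0.2293, 0.0749]
ee_rot: [0.104, 0.995, 0.0, 0.0]
ft_force: [-2.3, -1.3, 14.3]
opening: 0.0002
grip_force: 7.1
```

It hit the hard stop at about 6 mm of travel with 14 N, so the button is fully down. Releasing.

Emit:
play_rows:
  increments:
    - {"wx": 0, "wy": 0, "wz": 0, "tx": 0, "ty": 0, "tz": -0.03, "grip": 1}
    - {"wx": 0, "wy": 0, "wz": 0, "tx": 0, "ty": 0, "tz": -0.1, "grip": 1}
    - {"wx": 0, "wy": 0, "wz": 0, "tx": 0, "ty": 0, "tz": -0.3, "grip": 1}
    - {"wx": 0, "wy": 0, "wz": 0, "tx": 0, "ty": 0, "tz": -0.5, "grip": 1}
    - {"wx": 0, "wy": 0, "wz": 0, "tx": 0, "ty": 0, "tz": -0.6, "grip": 1}
    - {"wx": 0, "wy": 0, "wz": 0, "tx": 0, "ty": 0, "tz": -0.6, "grip": 1}
    - {"wx": 0, "wy": 0, "wz": 0, "tx": 0, "ty": 0, "tz": -0.6, "grip": 1}
    - {"wx": 0, "wy": 0, "wz": 0, "tx": 0, "ty": 0, "tz": -0.6, "grip": 1}

```text
time: 8.2
ee_pos: [0.4485, 0.2286, 0.1919]
ee_rot: [0.104, 0.995, -0.001, -0.001]
ft_force: [0.2, 0.4, 0.1]
opening: -0.0001
grip_force: 0.0
```

```bash
python3 -c "
from h import *
go()
im2=arm.get_image('scene')
cv2.imwrite('pics/s6.png',im2[:,:,::-1])"
```

```text
8.2 [0.44849062 0.22863493 0.19192295] -5.8753504646711475e-05 168.10297406285366 [-0.00238218 -0.00150556 -0.99999603] [0.24064195 0.3869347  0.06134956]
```

View pics/s6.png

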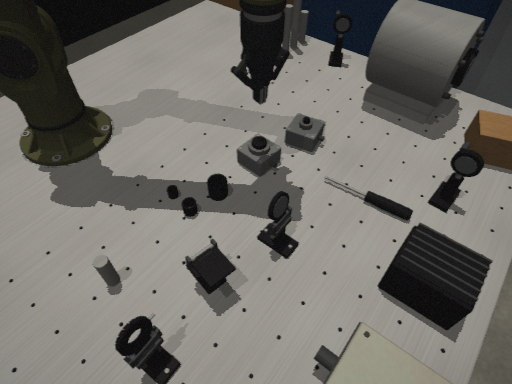

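The block is flat at (211,268), the big button is up at (259,144), everything else is where it was, and the arm is clear. Handing in.

```bash
python3 -c "
from rig import arm
print(arm.close_job())"
```

```text
the job is handed in; nothing more can be done
None
```

I tipped the beam block flat onto the far side of its mount, pressed the big button to its stop (about 6 mm, 14 N) and let it come up, saw nothing else moved in the last picture, and handed the job in at about 8 s; no verdict was returned.

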